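# Click the oil canister into the mat-sewing head and tug to check

### The arm

A 6-joint arm with a two-finger parallel gripper is mounted at the origin on the work surface. World frame = base frame: x ahead of the robot, y to its left, z up, the work surface at z = 0. Lengths are in mm, angles in rad, forces in N, time in s.
With the tool pointing down it reaches from about 375 to 825 mm from the base axis. Payload 5.5 kg.
Tool frame: the origin (TCP) lies midway between the tips of the shut fingers; the grasp point (between the pads) lies 19 mm behind it; z points along the fingers, y is the direction in which the jaws open and shut (so a half turn about z gives the same grasp; the last joint's range is limited). The gripper opens to 85 mm and grips with 20 to 120 N. Pads are 22 mm wide; open, the fingers measure 114 mm over their backs; the gripper's body (76 mm by 85 mm) begins 54 mm behind the grasp point. The pads swing forward as they close: fully open they stand 13 mm farther back than shut.
Start: joints at [-1.195, 0.314, -0.047, 1.21, 0, 1.571], TCP at [220.206, -558.125, 231.299] pointing down, gripper open.
Joint ranges: [-2.67, 2.67], [-0.69, 1.73], [-1.03, 1.25], [-2.08, 2.16], [-1.42, 1.45], [-3.14, 3.14]. Speed limits (rad/s): [2.39, 2.39, 3.01, 3.14, 3.14, 3.14].

### API

Orientations are given as [roll, pitch, yaw] about the fixed x, y, z axes, in that order (R = Rz(yaw) Ry(pitch) Rx(roll)).
In Python, from rig import r gives the robot as it stands.
- The arm moves only by the tool send_rows, never from a script. Its argument "plan" is a list of rows, each a list of 6 numbers: the shift along the tool's x, y, z in cm, then the turn, a rotation vector about the tool's x, y, z in degrees. In form: [[dx, dy, dz, rx, ry, rz], ...]. A call has 1 to 12 rows; each row shifts and turns the commanded pose from where the row before left it, along the tool's axes as they then stand; what a row does not reach is not made up. A row lasts 1/10 s, in which the tool goes at most 50 mm and 8.59 degrees, less where a joint would pass 70% of its speed; a pose out of reach is approached as far as the arm can. A call is refused whole if a number of a shift passes 5 or a number of a turn 8.59, either way. A call with a gripper value outside its range is refused whole. "gripper" is the opening in per cent of the stroke, from 0 (shut) to 100 (fully open), set as the call begins (left out, the last holds). The fingers move at their own pace and stop on an object; "force" is the grip in N (left out, the last holds). Time passes only in rows, so rows that do not move let the fingers close. It gives the time, the measured TCP pose, the force and the opening at its end, in the units of the state.
- r.observe(): the state, without advancing time (a new reading comes with each control period).
- r.snapshot(name): name is "scene" or "top" or "wrist"; returns a dict with "img" (384x512x3 uint8, red, green, blue), "range_z" (384x512 float32, mm along the optical axis (not along the pixel's ray), 0 where there is no reading), "fx", "fy", "cx", "cy" (pixels), "R" (3x3) and "t" (3): a world point X has camera coordinates R X + t; the wrist camera has in their place "mount" (4x4, takes a point from camera to tool coordinates, whose origin is the TCP and whose axes are the flange's). Camera axes: x right, y down, z forward; pixel columns grow to the right and rows downward; lengths in mm; the calibration is good to about 2 mm. The wrist camera is an equidistant fisheye: a pixel r from the principal point sees the ray r / f radians off the axis. A picture is of the moment at which its call begins: read the wrist's pose just before it.
- r.sign_off(): hands the job in, once; it reports no verdict.
The state is a dict: "clock": time; "joints": joint angles; "qd": joint speeds; "tau": joint torques, N m; "tcp_pos": TCP position; "tcp_rot": TCP orientation; "contact_force": force on the tool from outside, world axes, zero at the start; "wrist_torque": the same for the moment, N m; "gripper_width": finger opening in mm.
Only numpy, scipy, OpenCV 4.12 (cv2) and the standard library are available. Lean on these libraries where they do the work, as an engineer would, in place of code of your own. Each camera call takes 0.05 s, during which the arm holds its last target. There are 200 camera calls.

### The job

Fit the blue oil canister into the steel cup of the sewing head: push it straight down until its latch clicks home, then, without letting go, pull it up a little for a moment to check that it holds - the sprung cup must rise clearly with it - and if it comes free instead, push it in again harder and check again. Then let the cup back down, let go, and leave the green and orange canisters standing where they are.

Things in the scene. Friction and masses are not known exactly. Their poses are not given: they have to be found in the camera images.
- blue_canister_grip (a point): the blue canister, standing on its grey foot: 40 mm diameter blue plastic barrel, 84 mm tall over all, 130 g. The point is on its upright axis at the height to grip, 64 mm above its underside and 20 mm below its flat top. Foot, from the underside up: a nose widening from 26 to 36 mm diameter over 9 mm, a 36 mm latch rim 4 mm high, a 26 mm neck 12 mm high, then the 40 mm barrel from 25 mm up. Round, so its yaw does not matter. z up along its axis.
- green_canister_grip (a point): the green canister, standing on its grey foot: 40 mm diameter green plastic barrel, 84 mm tall over all, 130 g. The point is on its upright axis at the height to grip, 64 mm above its underside and 20 mm below its flat top. Not wanted: leave it standing.
- orange_canister_grip (a point): the orange canister, standing on its grey foot: 40 mm diameter orange plastic barrel, 84 mm tall over all, 130 g. The point is on its upright axis at the height to grip, 64 mm above its underside and 20 mm below its flat top. Not wanted: leave it standing.
- cup_mouth (a point): centre of the open top of the steel canister cup on the sewing head, 67 mm above the table with the cup down; z up. 66 mm across outside; a 58 mm wide funnel narrows to a 43 mm bore 11 mm down; floor 32 mm below the mouth. The cup floats sideways on soft springs by up to 8 mm, so it centres on the canister. A canister fully home has its grip point 32 mm above this point, with 1.5 mm of play.
- machine: sewing head, fixed: 150 x 300 mm aluminium base plate with the cup on it and, 95 mm to one side (its +y), a grey motor box 103 mm high. Origin on the table below the cup's axis. Two red spring pawls in the cup's wall stop a canister that is just set in with its grip point about 49 mm above the mouth; pushed with some 9 to 18 N it clicks past them to the floor and cannot come out again.
- cup (a joint): height in m by which the cup is raised on its spring: 0 with the cup down, at most 0.015. Pulling up a latched canister raises it, about 4 N to start and 9 N at the top; it sinks back by itself when let go. A canister that is not latched lifts out and leaves it at 0.
There are look-alikes about, which are no part of the job. Leave any pink or red look-alike of the part that bears blue_canister_grip alone.

How it is judged:
By the outcome, as a careful person would: the job done as asked, in the order asked, and still so for the second after the job is handed in, with the robot touching nothing.
It also fails if it takes over 48 s, if anything falls off the work surface, if the arm or the gripper's body presses on something with over 40 N, if the wrist force passes 120 N, or if a joint passes its speed limit or range.

## Working session

There is one attempt and no reset: what is moved stays moved. The work goes in short steps, Python scripts to look and compute and a tool call to move; the robot and the scene stay as the last step left them, time stands still between calls to the robot, and variables do not carry over. Pictures are saved under pics/ and viewed, about 8 in all and at most 12, crops included, and the job is handed in when it is done.

Besides the shell and the picture viewer there is one more tool, called after "Request:" as name([rows], argument=value, ...), one row to a line, values as JSON. send_rows: Moves the arm, as the interface text tells. Its arguments: {"type":"object","properties":{"plan":{"type":"array","items":{"type":"array","items":{"type":"number"}}},"gripper":{"type":"number"},"force":{"type":"number"}},"required":["plan"]}

```bash
mkdir -p pics; python3 - <<'E'
from rig import r
import cv2,numpy as np
o=r.observe();print(o)
ims=[]
for n in("scene","top"):
    s=r.snapshot(n);np.savez(n+".npz",**s);cv2.imwrite(f"pics/{n}.png",s["img"][:,:,::-1])
    print(n,s["R"],s["t"],s["fx"],s["cx"],s["cy"])
E
```

```text
{'clock': 0.0, 'joints': array([-1.19501661e+00,  3.14214683e-01, -4.80751923e-02,  1.21021281e+00,
        1.07260585e-05,  1.57079499e+00]), 'qd': array([ 0.00163366,  0.00096504,  0.00168331, -0.00029294,  0.00045928,
        0.00202442]), 'tau': array([-1.02684600e-03, -5.39590859e+01,  3.39746761e+01,  1.93270046e-02,
       -1.99068290e-04,  1.36070466e-05]), 'tcp_pos': array([ 219.98820037, -557.58965055,  230.44307749]), 'tcp_rot': array([-3.13988630e+00, -1.07283185e-05,  3.75781033e-01]), 'contact_force': array([ 0.33538822, -0.59834515, -0.01240875]), 'wrist_torque': array([ 0.01909545,  0.01382464, -0.01466915]), 'gripper_width': 85.4200722548059}
scene [[-0.7022331   0.71192083 -0.00611616]
 [ 0.38736588  0.3748586  -0.84227591]
 [-0.59734107 -0.59384321 -0.53901196]] [ 462.89490784 -106.84256322 1088.91223359] 357.5408443990872 259.8114086675504 191.44624364101324
top [[-0.00399743 -0.99995527 -0.00857167]
 [-0.9930205   0.00497981 -0.1178367 ]
 [ 0.11787412  0.0080408  -0.99299599]] [-120.79998686  577.35249252  929.38814427] 480.4433112233013 244.9273491790255 191.8830483900085
```

View pics/scene.png

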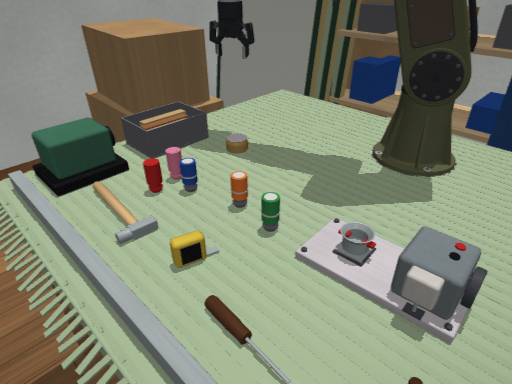

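View pics/top.png

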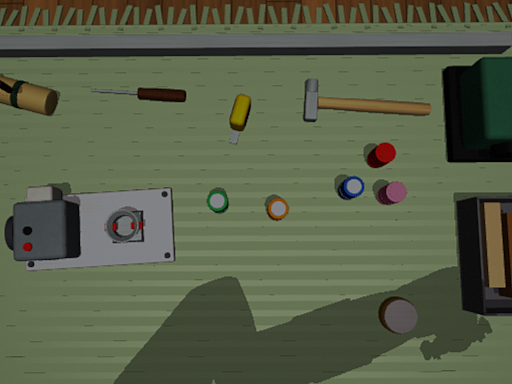

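Scene view: the blue canister's top is at (188,163) and the cup mouth at (357,234). In the top view, blue is at (353,186), with red at (382,153) and pink at (393,192) close by, orange at (278,209), green at (217,201), and the cup at (124,225).

```bash
cat >h.py <<'E'
import numpy as np,cv2
def load(n): return dict(np.load(n+".npz"))
def P(s): 
    K=np.array([[s["fx"],0,s["cx"]],[0,s["fy"],s["cy"]],[0,0,1]]);return K,K@np.c_[s["R"],s["t"]]
def world(s,u,v,z=None):
    K,_=P(s);z=s["range_z"][int(v),int(u)] if z is None else z
    return s["R"].T@(z*np.linalg.inv(K)@[u,v,1]-s["t"])
def tri(a,pa,b,pb):
    X=cv2.triangulatePoints(P(a)[1],P(b)[1],np.array(pa,float),np.array(pb,float));return (X[:3]/X[3]).ravel()
E
python3 - <<'E'
from h import *
s=load("scene");t=load("top")
for n,a,b in(("blue",(188,162),(353,186)),("green",(271,197),(217,200)),("orange",(239,176),(278,208)),("cup",(357,232),(124,225))):
    print(n,tri(s,a,t,b).round(1),world(t,*b).round(1),world(s,*a).round(1))
hsv=cv2.cvtColor(t["img"],cv2.COLOR_RGB2HSV)
# point clouds above table by region in top
for n,(u,v,w) in dict(blue=(353,186,16),red=(382,153,18),pink=(393,192,18),orange=(278,208,16),green=(217,200,16),cup=(124,225,24)).items():
    p=np.array([world(t,i,j) for i in range(u-w,u+w+1) for j in range(v-w,v+w+1)])
    zt=np.percentile(p[:,2],90);
    for lo,hi in((78,92),) if n!="cup" else((60,75),):
        q=p[(p[:,2]>lo)&(p[:,2]<hi)]
        if len(q): print(n,zt.round(1),len(q),q.mean(0).round(1),((q.min(0)+q.max(0))/2).round(1),np.ptp(q,0).round(1))
E
python3 - <<'E'
import cv2
a=cv2.imread('pics/scene.png')[130:270,130:400];b=cv2.imread('pics/top.png')[140:280,90:420]
a=cv2.resize(a,None,fx=2.1,fy=2.1,interpolation=2);b=cv2.resize(b,(777,330),interpolation=2)
import numpy as np
a=cv2.copyMakeBorder(a[:270],0,0,0,777-a.shape[1],0)
cv2.imwrite('pics/c.png',np.vstack([a,b]))
E
```

```text
blue [ 581.1 -329.3   81.3] [ 581.  -329.    83.9] [ 584.4 -323.    84.8]
green [555.2 -70.3  83.4] [555.6 -70.8  83.7] [555.4 -68.5  84.2]
orange [ 539.8 -186.1   81.4] [ 540.  -186.4   81.4] [ 543.4 -181.    84.9]
cup [509.3 110.8  64.4] [511.5 117.5  34.7] [489.6 103.6  49. ]
blue 84.1 343 [ 581.7 -329.    83.3] [ 581.4 -329.5   82.9] [38.3 39.   9.8]
red 83.4 340 [ 646.9 -391.3   83. ] [ 647.  -391.6   82.7] [39.3 38.9  8. ]
pink 83.6 350 [ 570.8 -408.6   83.1] [ 571.3 -408.7   82.8] [38.5 38.1  9.3]
orange 84.2 344 [ 540.1 -185.1   83.4] [ 540.1 -184.5   83.6] [38.3 37.8 10.4]
green 84.4 336 [555.1 -69.8  83.6] [555.8 -69.8  83.6] [38.6 36.4  8.1]
cup 63.9 386 [510.1 117.7  64.6] [510.1 112.1  65. ] [61.8 68.7  9.8]
```

View pics/c.png

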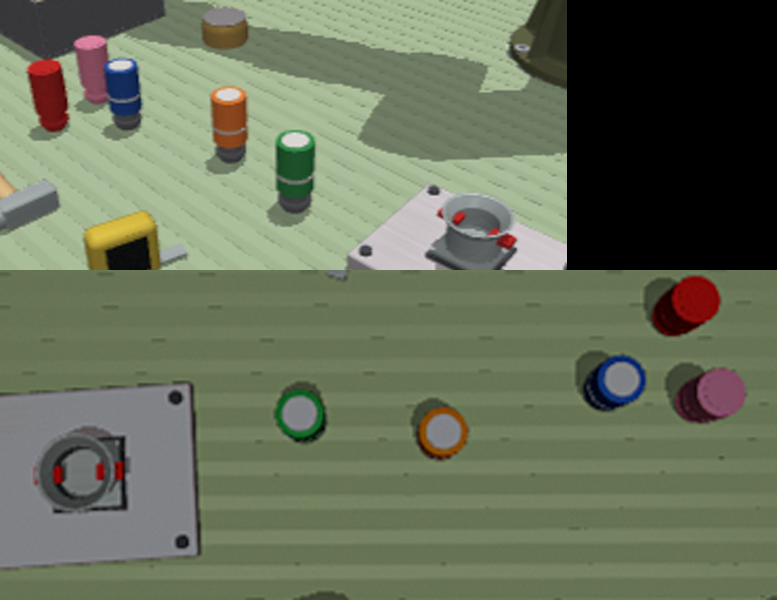

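The crop confirms the cup mouth is at about (509,112,65) and blue at (581,-329) with its top at 84. Pink is 80 mm away in -y and red 90 mm away diagonally, so I'll grip with the jaws along world x.

Request:
send_rows([
  [3.5,-0.67,0,0,0,0],
  [3.5,-0.67,0,0,0,0],
  [3.5,-0.67,0,0,0,0],
  [3.5,-0.67,0,0,0,0],
  [3.5,-0.67,0,0,0,0],
  [3.5,-0.67,0,0,0,0],
  [3.5,-0.67,0,0,0,0],
  [3.5,-0.67,0,0,0,0],
  [3.5,-0.67,0,0,0,0],
  [3.5,-0.67,0,0,0,0],
  [3.5,-0.67,0,0,0,0],
  [3.5,-0.67,0,0,0,0],
], gripper=100)

```text
clock: 1.3
tcp_pos: [582.3, -328.1, 230.8]
tcp_rot: [-3.141, 0.001, 0.376]
contact_force: [-0.0, -0.3, 0.1]
gripper_width: 85.1
```

Request:
send_rows([
  [0,0,0,0,0,-8.55],
  [0,0,0,0,0,-8.55],
  [0,0,0,0,0,-8.55],
  [0,0,0,0,0,-8.55],
  [0,0,0,0,0,-8.55],
  [0,0,0,0,0,-8.55],
  [0,0,0,0,0,-8.55],
  [0,0,0,0,0,-8.55],
  [0,0,0,0,0,0],
  [0,0,0,0,0,0],
  [0,0,0,0,0,0],
])

```text
clock: 2.4
tcp_pos: [581.3, -329.1, 231.1]
tcp_rot: [-3.141, -0.0, 1.567]
contact_force: [1.2, -0.2, -0.3]
gripper_width: 85.6
```

```bash
cat >>h.py <<'E'
from scipy.spatial.transform import Rotation as Ro
def wproj(s,o,X):
    "world points -> wrist pixels"
    T=Ro.from_euler('xyz',o["tcp_rot"]).as_matrix()
    p=(np.atleast_2d(X)-o["tcp_pos"])@T
    M=s["mount"];c=(p-M[:3,3])@M[:3,:3]
    th=np.arctan2(np.hypot(c[:,0],c[:,1]),c[:,2]);ph=np.arctan2(c[:,1],c[:,0])
    return np.c_[s["cx"]+s["fx"]*th*np.cos(ph),s["cy"]+s["fy"]*th*np.sin(ph)]
def wworld(s,o,u,v):
    "wrist pixels (arrays) with range -> world"
    x=(np.asarray(u)-s["cx"])/s["fx"];y=(np.asarray(v)-s["cy"])/s["fy"];th=np.hypot(x,y)+1e-9
    z=s["range_z"][np.asarray(v).astype(int),np.asarray(u).astype(int)]
    k=np.tan(th)/th;c=np.stack([x*k*z,y*k*z,z],-1)
    M=s["mount"];p=c@M[:3,:3].T+M[:3,3]
    return p@Ro.from_euler('xyz',o["tcp_rot"]).as_matrix().T+o["tcp_pos"]
def circ(W,ok,xy,lo,hi,rad):
    q=W[ok&(W[...,2]>lo)&(W[...,2]<hi)&(np.hypot(W[...,0]-xy[0],W[...,1]-xy[1])<rad)]
    c,rr=cv2.minEnclosingCircle(q[:,:2].astype(np.float32));return len(q),q[:,2].mean().round(1),np.round(c,1),round(rr,1)
E
python3 - <<'E'
from rig import r
from h import *
o=r.observe();s=r.snapshot("wrist");print(o["tcp_pos"],o["tcp_rot"],o["joints"].round(2),o["contact_force"],o["clock"])
cv2.imwrite("pics/w1.png",s["img"][:,:,::-1])
v,u=np.mgrid[:384,:512];W=wworld(s,o,u,v);ok=s["range_z"]>0
print(wproj(s,o,[[581,-329,84],[571,-408,84]]).round())
for n,xy in dict(blue=(581,-329),pink=(571,-408)).items():
    print(n,circ(W,ok,xy,78,90,35))
E
```

```text
[ 581.32312279 -329.14774469  231.09856287] [-3.14131919e+00 -1.71726352e-04  1.56713083e+00] [-0.52  0.45  0.14  1.27  0.    1.06] [ 1.21379124 -0.20797939 -0.25463037] 2.4
[[251. 179.]
 [242. 249.]]
blue (1180, np.float64(84.2), array([ 580.7, -330.8]), 20.1)
pink (920, np.float64(84.1), array([ 570. , -410.7]), 20.0)
```

View pics/w1.png

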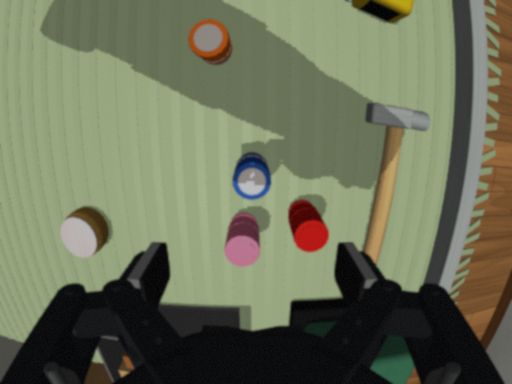

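The wrist view shows blue at (252,178), clear of pink (243,240) and red (309,228). It measures (581,-331), within 2 mm of the top view, with its top at 84. Descending.

Request:
send_rows([
  [-0.1,0,2.4,0,0,0],
  [0,0,2.4,0,0,0],
  [0,0,2.4,0,0,0],
  [0,0,2.4,0,0,0],
  [0,0,2.4,0,0,0],
  [0,0,2.4,0,0,0],
  [0,0,1.4,0,0,0],
  [0,0,1.0,0,0,0],
  [0,0,1.0,0,0,0],
  [0,0,1.0,0,0,0],
  [0,0,0,0,0,0],
  [0,0,0,0,0,0],
])

```text
clock: 3.65
tcp_pos: [581.6, -330.3, 43.6]
tcp_rot: [3.141, 0.0, 1.569]
contact_force: [0.1, -0.1, 0.3]
gripper_width: 85.0
```

Request:
send_rows([
  [0,0,0,0,0,0],
  [0,0,0,0,0,0],
  [0,0,0,0,0,0],
  [0,0,0,0,0,0],
  [0,0,0,0,0,0],
  [0,0,0,0,0,0],
  [0,0,0,0,0,0],
  [0,0,0,0,0,0],
  [0,0,0,0,0,0],
  [0,0,0,0,0,0],
], gripper=0, force=70)

```text
clock: 4.65
tcp_pos: [581.6, -330.4, 44.0]
tcp_rot: [3.141, 0.0, 1.57]
contact_force: [-2.3, 0.7, 5.2]
gripper_width: 38.4
```

Gripped (38.4 mm). Lift, then take a look at the held canister on the way.

Request:
send_rows([
  [0,0,-0.5,0,0,0],
  [0,0,-1,0,0,0],
  [0,0,-2,0,0,0],
  [0,0,-2,0,0,0],
  [0,0,-2,0,0,0],
  [0,0,-2,0,0,0],
  [0,0,-2,0,0,0],
  [0,0,-2,0,0,0],
  [0,0,-1,0,0,0],
  [0,0,-0.5,0,0,0],
  [0,0,0,0,0,0],
])

```text
clock: 5.75
tcp_pos: [581.6, -330.3, 193.6]
tcp_rot: [3.141, 0.0, 1.57]
contact_force: [-0.5, 0.4, -1.6]
gripper_width: 38.9
```

Request:
send_rows([
  [1.5,0,0,0,0,0],
  [3,0,0,0,0,0],
  [3.5,-0.7,0,0,0,0],
  [3.5,-0.7,0,0,0,0],
  [3.5,-0.7,0,0,0,0],
  [3.5,-0.7,0,0,0,0],
  [3.5,-0.7,0,0,0,0],
  [3.5,-0.7,0,0,0,0],
  [3.5,-0.7,0,0,0,0],
  [3,-0.7,0,0,0,0],
  [1.5,0,0,0,0,0],
  [0,0,0,0,0,0],
])

```text
clock: 6.95
tcp_pos: [525.0, 6.9, 192.7]
tcp_rot: [-3.141, -0.0, 1.573]
contact_force: [-0.1, -0.8, -1.4]
gripper_width: 38.8
```

```bash
python3 - <<'E'
from rig import r
from h import *
o=r.observe();s=r.snapshot("wrist");print(o["tcp_pos"],o["tcp_rot"],o["contact_force"],o["gripper_width"],o["clock"])
cv2.imwrite("pics/w2.png",s["img"][:,:,::-1])
v,u=np.mgrid[:384,:512];W=wworld(s,o,u,v);ok=s["range_z"]>0
print(wproj(s,o,[[509,112,65]]).round())
print(circ(W,ok,(509,112),62,70,45))
t=r.snapshot("top");a=r.snapshot("scene");np.savez("top2.npz",**t)
A=t["img"][130:290,70:360];B=a["img"][60:300,200:440]
cv2.imwrite("pics/c2.png",np.hstack([cv2.resize(A,(464,256),interpolation=2),cv2.resize(B,(256,256),interpolation=2)])[:,:,::-1])
E
```

```text
[525.04668843   6.93707545 192.65879956] [-3.14056229e+00 -3.80242620e-04  1.57280411e+00] [-0.07863761 -0.83821957 -1.38831151] 38.78005498557005 6.95
[[234.  71.]]
(1544, np.float64(65.5), array([509. , 113.5]), 32.6)
```

View pics/w2.png

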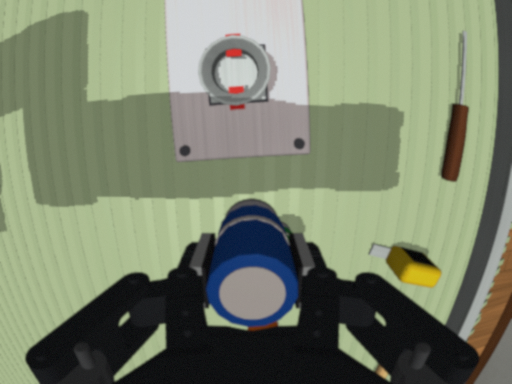

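The canister is held upright, with the cup mouth at (236,71) px measuring (509,113,65.5). Moving over it and down to just above the pawls, expected at TCP z≈96.

Request:
send_rows([
  [1.6,-0.3,0,0,0,0],
  [2.5,-0.5,0,0,0,0],
  [2.5,-0.5,0,0,0,0],
  [2.5,-0.3,0,0,0,0],
  [1.5,0,0,0,0,0],
  [0,0,0,0,0,0],
  [0,0,1.5,0,0,0],
  [0,0,2,0,0,0],
  [0,0,1.5,0,0,0],
  [0,0,0.5,0,0,0],
  [0,0,0,0,0,0],
])

```text
clock: 8.2
tcp_pos: [509.6, 109.8, 137.6]
tcp_rot: [-3.14, 0.001, 1.568]
contact_force: [-0.4, 0.9, -0.9]
gripper_width: 39.0
```

Request:
send_rows([
  [0,0,0.5,0,0,0],
  [0,0,0.5,0,0,0],
  [0,0,0.5,0,0,0],
  [0,0,0.5,0,0,0],
  [0,0,0.5,0,0,0],
  [0,0,0.5,0,0,0],
  [0,0,0.4,0,0,0],
  [0,0,0,0,0,0],
  [0,0,0,0,0,0],
])

```text
clock: 9.1
tcp_pos: [509.9, 110.9, 104.2]
tcp_rot: [-3.141, 0.0, 1.57]
contact_force: [-0.3, -0.1, -0.9]
gripper_width: 38.6
```

Request:
send_rows([
  [0.15,0,0.2,0,0,0],
  [0,0,0.2,0,0,0],
  [0,0,0.2,0,0,0],
  [0,0,0.2,0,0,0],
  [0,0,0,0,0,0],
  [0,0,0,0,0,0],
  [0,0,0,0,0,0],
])

```text
clock: 9.8
tcp_pos: [509.9, 112.4, 96.3]
tcp_rot: [-3.141, -0.0, 1.57]
contact_force: [-0.4, -1.0, -0.8]
gripper_width: 39.1
```

Request:
send_rows([
  [0,0,0.2,0,0,0],
  [0,0,0.2,0,0,0],
  [0,0,0.2,0,0,0],
  [0,0,0,0,0,0],
  [0,0,0,0,0,0],
])

```text
clock: 10.3
tcp_pos: [510.2, 112.5, 90.6]
tcp_rot: [3.141, -0.0, 1.57]
contact_force: [-0.4, 0.5, 4.9]
gripper_width: 38.8
```

On the pawls now. Pushing in small steps.

Request:
send_rows([
  [0,0,0.15,0,0,0],
  [0,0,0.15,0,0,0],
  [0,0,0,0,0,0],
  [0,0,0,0,0,0],
])

```text
clock: 10.7
tcp_pos: [509.9, 112.4, 87.4]
tcp_rot: [3.141, -0.0, 1.57]
contact_force: [-0.6, 0.0, 1.9]
gripper_width: 38.9
```

Request:
send_rows([
  [0,0,0.15,0,0,0],
  [0,0,0.15,0,0,0],
  [0,0,0,0,0,0],
  [0,0,0,0,0,0],
])

```text
clock: 11.1
tcp_pos: [509.4, 112.3, 83.8]
tcp_rot: [-3.141, 0.0, 1.57]
contact_force: [0.5, 0.4, -0.9]
gripper_width: 38.7
```

Request:
send_rows([
  [0,0,0.15,0,0,0],
  [0,0,0.15,0,0,0],
  [0,0,0,0,0,0],
  [0,0,0,0,0,0],
])

```text
clock: 11.5
tcp_pos: [509.6, 112.3, 81.0]
tcp_rot: [-3.141, 0.0, 1.57]
contact_force: [1.5, 0.4, -0.1]
gripper_width: 38.5
```

Request:
send_rows([
  [0,0,0.15,0,0,0],
  [0,0,0.1,0,0,0],
  [0,0,0,0,0,0],
  [0,0,0,0,0,0],
])

```text
clock: 11.9
tcp_pos: [510.0, 112.4, 78.9]
tcp_rot: [3.141, 0.0, 1.57]
contact_force: [-0.4, -0.2, 0.9]
gripper_width: 38.8
```

Request:
send_rows([
  [0,0,0.1,0,0,0],
  [0,0,0.1,0,0,0],
  [0,0,0,0,0,0],
  [0,0,0,0,0,0],
])

```text
clock: 12.3
tcp_pos: [511.8, 112.8, 78.6]
tcp_rot: [3.138, -0.001, 1.57]
contact_force: [-0.9, -0.1, 11.7]
gripper_width: 38.7
```

The canister is on the floor at TCP 78.6, as expected (79). I'll push a bit firmer, then test the latch.

Request:
send_rows([
  [0,0,0.1,0,0,0],
  [0,0,0.1,0,0,0],
  [0,0,0,0,0,0],
  [0,0,0,0,0,0],
])

```text
clock: 12.7
tcp_pos: [513.7, 113.2, 78.3]
tcp_rot: [3.134, -0.002, 1.57]
contact_force: [-1.0, -0.2, 21.2]
gripper_width: 38.7
```

Request:
send_rows([
  [0,0,-0.2,0,0,0],
  [0,0,-0.2,0,0,0],
  [0,0,-0.2,0,0,0],
  [0,0,-0.2,0,0,0],
  [0,0,0,0,0,0],
  [0,0,0,0,0,0],
])

```text
clock: 13.3
tcp_pos: [509.3, 112.3, 82.1]
tcp_rot: [-3.14, 0.0, 1.57]
contact_force: [0.2, 0.6, -5.2]
gripper_width: 38.5
```

Request:
send_rows([
  [0,0,-0.2,0,0,0],
  [0,0,-0.2,0,0,0],
  [0,0,-0.1,0,0,0],
  [0,0,0,0,0,0],
  [0,0,0,0,0,0],
])

```text
clock: 13.8
tcp_pos: [509.8, 112.4, 87.7]
tcp_rot: [-3.141, 0.0, 1.57]
contact_force: [-0.5, 1.4, -6.4]
gripper_width: 38.5
```

```bash
python3 - <<'E'
from rig import r
from h import *
o=r.observe();s=r.snapshot("wrist");print(o["tcp_pos"],o["contact_force"],o["gripper_width"],o["clock"])
a=r.snapshot("scene");np.savez("scene3.npz",**a)
b=load("scene")["img"][130:310,290:490]
c=a["img"][130:310,290:490]
cv2.imwrite("pics/c3.png",np.hstack([cv2.resize(b,(400,360),interpolation=2),cv2.resize(c,(400,360),interpolation=2)])[:,:,::-1])
E
```

```text
[509.78615687 112.36806887  87.72690025] [-0.4941036   1.42223054 -6.39870715] 38.49687443818726 13.8
```

View pics/c3.png

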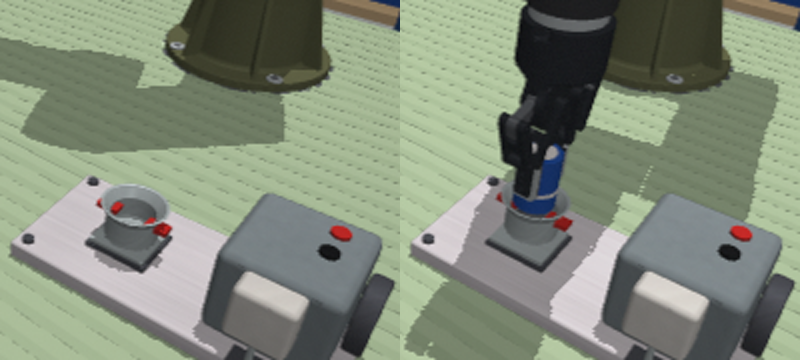

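The picture shows the canister seated in the cup, but not clearly whether the cup has risen. The wrench reads -6.4 N against a -1.4 N weight baseline, which fits a raised cup. I'll measure the rim height with the depth cameras.

```bash
cat >rim.py <<'E'
from rig import r
from h import *
o=r.observe();print(o["clock"],o["tcp_pos"].round(1),o["contact_force"].round(1))
def st(n,W,ok):
    d=np.hypot(W[...,0]-509.5,W[...,1]-112.5);q=W[ok&(d>28)&(d<36)&(W[...,2]>55)&(W[...,2]<90)]
    print(n,len(q),np.percentile(q[:,2],[25,50,75,90]).round(1) if len(q) else "")
s=r.snapshot("wrist");v,u=np.mgrid[:384,:512];st("wrist",wworld(s,o,u,v),s["range_z"]>0)
for n in("top","scene"):
    ss=[r.snapshot(n)]+([load(n)] if 1 else [])
    for t in ss:
        K,_=P(t);p=np.stack([(u-t["cx"])/t["fx"],(v-t["cy"])/t["fy"],np.ones_like(u,float)],-1)*t["range_z"][...,None]
        st(n,(p-t["t"])@t["R"],t["range_z"]>0)
E
python3 rim.py
```

```text
13.9 [509.8 112.4  87.7] [-0.6  0.7 -6.5]
wrist 1449 [72.6 73.6 74.2 74.7]
top 103 [63.3 72.9 74.  75.2]
top 250 [63.8 65.7 67.3 68.3]
scene 163 [69.1 73.5 74.6 75.3]
scene 180 [65.4 66.6 67.4 67.9]
```

The rim is at about 74 in all three views (66–67 before), so the cup has risen about 7.5 mm and the latch holds. I'll raise it 3 mm more briefly, then lower it back down.

Request:
send_rows([
  [0,0,-0.15,0,0,0],
  [0,0,-0.15,0,0,0],
  [0,0,0,0,0,0],
  [0,0,0,0,0,0],
  [0,0,0,0,0,0],
])

```text
clock: 14.55
tcp_pos: [509.9, 112.4, 90.7]
tcp_rot: [-3.142, 0.0, 1.57]
contact_force: [0.7, -0.5, -7.0]
gripper_width: 38.9
```

Request:
send_rows([
  [0,0,0.2,0,0,0],
  [0,0,0.2,0,0,0],
  [0,0,0.2,0,0,0],
  [0,0,0.2,0,0,0],
  [0,0,0.2,0,0,0],
  [0,0,0.15,0,0,0],
  [0,0,0,0,0,0],
  [0,0,0,0,0,0],
  [0,0,0,0,0,0],
])

```text
clock: 15.45
tcp_pos: [510.3, 112.5, 79.7]
tcp_rot: [3.141, -0.0, 1.57]
contact_force: [-0.2, -0.2, -0.2]
gripper_width: 38.4
```

```bash
python3 rim.py
```

```text
15.45 [510.3 112.5  79.7] [-0.2 -0.2 -0.2]
wrist 1298 [66.  66.7 67.2 67.7]
top 85 [64.9 66.1 67.6 68.9]
top 250 [63.8 65.7 67.3 68.3]
scene 157 [65.9 67.  68.  81.9]
scene 180 [65.4 66.6 67.4 67.9]
```

The cup is back down (rim ~67). Let go and rise.

Request:
send_rows([
  [0,0,0,0,0,0],
  [0,0,0,0,0,0],
  [0,0,0,0,0,0],
  [0,0,0,0,0,0],
  [0,0,0,0,0,0],
  [0,0,0,0,0,0],
  [0,0,0,0,0,0],
  [0,0,0,0,0,0],
  [0,0,0,0,0,0],
  [0,0,0,0,0,0],
], gripper=100)

```text
clock: 16.6
tcp_pos: [509.9, 112.4, 79.3]
tcp_rot: [-3.142, 0.0, 1.57]
contact_force: [0.5, -0.2, 0.3]
gripper_width: 85.6
```

Request:
send_rows([
  [0,0,-0.5,0,0,0],
  [0,0,-1,0,0,0],
  [0,0,-1.5,0,0,0],
  [0,0,-2,0,0,0],
  [0,0,-2,0,0,0],
  [0,0,-2,0,0,0],
  [0,0,-2,0,0,0],
  [0,0,-2,0,0,0],
  [0,0,-1,0,0,0],
  [0,0,0,0,0,0],
  [0,0,0,0,0,0],
])

```text
clock: 17.7
tcp_pos: [509.8, 112.4, 219.0]
tcp_rot: [-3.141, 0.0, 1.57]
contact_force: [-0.1, -1.0, 0.1]
gripper_width: 85.3
```

```bash
python3 rim.py; python3 - <<'E'
from rig import r
from h import *
o=r.observe();s=r.snapshot("wrist");v,u=np.mgrid[:384,:512];W=wworld(s,o,u,v)
print(o["gripper_width"],circ(W,s["range_z"]>0,(509.5,112.5),112,130,30))
cv2.imwrite("pics/f.png",r.snapshot("scene")["img"][:,:,::-1])
E
```

```text
17.7 [509.8 112.4 219. ] [-0.1 -1.   0.1]
wrist 587 [65.7 66.5 67.1 67.6]
top 153 [64.7 66.1 67.4 68.3]
top 250 [63.8 65.7 67.3 68.3]
scene 140 [65.6 66.7 67.5 68.1]
scene 180 [65.4 66.6 67.4 67.9]
85.456882994175 (1646, np.float64(119.0), array([509.4, 112.7]), 20.0)
```

View pics/f.png

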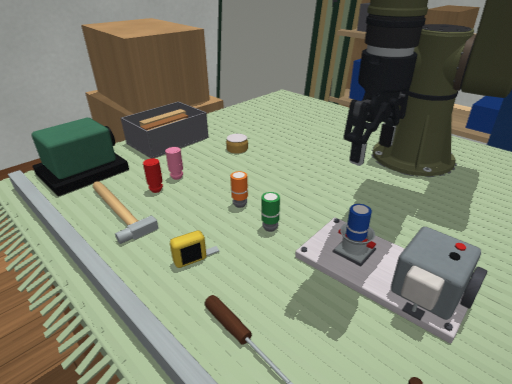

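The blue canister stands in the cup at (358,225), with its top at 119 mm (67+52, so fully home). The others are unmoved and the gripper is clear.

```bash
python3 -c "
from rig import r
print(r.sign_off())"
```

```text
the job is handed in; nothing more can be done
None
```

The blue canister is latched in the steel cup. I handed the job in at about 18 s of the 48 s allowed.

- **Insertion:** I pushed it straight down past the pawls to the cup floor, ending at about 21 N. The click's own force peak fell between readings: the highest seen at the pawls was about 5 N. So the pull test is the proof that it latched.
- **Pull test:** Still gripped, I pulled it up and felt about 5 N of resistance. The cup rim rose from about 66–67 mm to about 74 mm in all three cameras. I then pulled 3 mm further, with the force growing slightly to 7 N, before lowering it. It held the first time, so no second push was needed.
- **After letting go:** The rim is back at about 67 mm with the cup down. The canister's top is at 119 mm, which matches fully home, and its axis is at (509, 113). The gripper is open and well clear.
- **Other canisters:** In the last picture green, orange, pink and red stand where they were.

The only disagreement was 1–2 mm between the camera positions, well within what the grip and the floating cup allow.

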